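# Lock the flask carriage, flip the safety catch and hold the press lever down

### The arm

A 7-joint arm with a two-finger parallel gripper is mounted at the origin on the work surface. World frame = base frame: x ahead of the robot, y to its left, z up, the work surface at z = 0. Lengths are in m, angles in rad, forces in N, time in s.
With the tool pointing down it reaches from about 0.425 to 0.875 m from the base axis. Payload 4.7 kg.
Tool frame: the origin (TCP) lies between the finger pads, 19 mm behind the fingertips; this is the grasp point; z points along the fingers, y is the line along which they close (so a half turn about z gives the same grasp; the last joint's range is limited). The gripper opens to 87 mm and grips with 3 to 60 N. Pads are 19 mm wide; open, the fingers measure 117 mm over their backs; the gripper's body (75 mm by 190 mm) begins 51 mm behind the grasp point.
Start: joints at [1.161, 0.321, -0.07, 1.45, 0.023, 1.371, -0.057], TCP at [0.267, -0.593, 0.241] pointing down, gripper open.
Joint ranges: [-2.86, 2.86], [-0.3, 2.09], [-1.38, 1.24], [0.06, 2.45], [-1.56, 4.7], [0.09, 2.05], [-2.69, 2.69]. Speed limits (rad/s): [2.57, 2.57, 3.14, 3.14, 3.14, 3.14, 3.14].

### API

Orientations are given as a 3x3 rotation matrix whose columns are the frame's x, y, z axes.
In Python, from rig import ctrl, grip, grab_frame, workorder gives the robot as it stands. The module is installed in compiled form; this text tells all that it offers. Calls block until the motion is done:
- ctrl.movep(position, orientation): joint-space move of the TCP to a pose.
- ctrl.servo_line(position, max_speed=0.15, attitude=None): straight line of the TCP; attitude=None keeps the orientation; max_speed is the mean speed in m/s.
- ctrl.move_j(angles): joint-space move.
- grip(opening, effort=None): opening from 0.0 (shut) to 1.0 (fully open); effort is the grip in N (None keeps the last); returns when the fingers have stopped.
- ctrl.wait(seconds).
- ctrl.solve_ik(position, orientation): joint angles nearest the present ones, or None.
- ctrl.get_obs(): the state.
- grab_frame(name): name is "scene" or "top"; returns a dict with "color" (420x560x3 uint8, red, green, blue), "camera_matrix" (3x3 intrinsics, pixels), "rvec" (rotation vector, rad) and "tvec" (3), from world to camera coordinates, as OpenCV has them. Camera axes: x right, y down, z forward; pixel columns grow to the right and rows downward; lengths in m; the calibration is good to about 2 mm. A picture is of the moment at which its call begins. There is no depth.
A pose or a line that the arm cannot do raises ctrl.MotionError and nothing moves.
- workorder.close_job(): hands the job in; it is judged then, once.
The state is a dict: "time_s": time; "joint_positions": joint angles; "joint_velocities": joint speeds; "joint_torque": joint torques, N m; "position": TCP position; "orientation": TCP orientation; "contact_force": force on the tool from outside, world axes, zero at the start; "wrist_torque": the same for the moment, N m; "opening": opening from 0.0 (shut) to 1.0 (fully open); "finger_force": force on a finger pad.
Only numpy, scipy, OpenCV 4.12 (cv2) and the standard library are available. Lean on these libraries where they do the work, as an engineer would, in place of code of your own. Each camera call takes 0.05 s, during which the arm holds its last target. There are 200 camera calls.

### The job

Take the orange-headed lock pin from its stand, push it fully home through the clevis and carriage tongue at the front of the flask press and let go. Next flip the red safety catch well over outward; only then pull the black-gripped lever all the way to its stop, and finish still holding it there. Leave pin and catch so, and do not disturb the cast, bottle or phone.

Things in the scene. Friction and masses are not known exactly. Their poses are not given: they have to be found in the camera images.
- press: grey and white bench press, fixed. Origin on the bench under its throat (centre of the 88 mm brass flask). Its x points from its front (the clevis, robot's side) to its back, y left, z up; turned up to 0.22 rad. Base plate 20 mm thick, x -160..110, y -135..85 mm. White cheeks at y +-66 mm, x -30..30 mm; bridge on them, top 155 mm above the bench.
- hole (a point): centre of the lock hole's mouth, on top of the yellow top clevis plate (50 x 50 mm), 58 mm above the bench, at press x -115, y 0, open from above. Axes as the press. A round vertical hole 12 mm across, chamfered 2 mm, through the top plate (12 mm), the carriage's steel tongue (10 mm) and the lower plate (12 mm); 38 mm deep in all.
- pin: loose lock pin, about 90 g, upright in the stand. Origin: centre of the tip; z up the pin. Steel shank 10 mm across, 36 mm long, tip chamfered 3 mm; above it a round orange head 22 mm across, 30 mm tall (36 to 66 mm above the tip). Home, the head's underside lies on the top clevis plate. Gripped with the TCP 59 mm above the tip, the fingertips just clear what the head rests on.
- pin_tip (a point): the centre of the pin's tip (the same point as the pin's origin).
- stand: a fixed aluminium block, 60 x 60 x 30 mm, origin under its centre; in its top, at the centre, a hole 13 mm across and 22 mm deep in which the pin stands (pin tip 8 mm above the bench, head 44 to 74 mm above it). It may stand left or right of the press.
- catch (a joint): angle of the red safety catch, rad: 0 upright, its prop under the lever's horn, so that the lever is blocked; grows as it is flipped outward, to the press's -y side, away from the flask; stop at 1.35. Starts at 0 to 0.12. Stiff hinge (0.03 N m): stays where it is left. Well over beyond about 1.0.
- tab (a point): middle of the top edge of the catch's red thumb tab. At 0 the tab stands upright, 22 mm wide along the press's x, 8 mm thick along y, its top 62 mm above the hinge axis (100 mm above the bench). It is pushed from the flask side towards the press's -y; the 65 mm beside it on the flask side are free.
- catch_axis (a point): point on the catch's hinge axis straight below the upright tab, 38 mm above the bench. The axis runs along the press's x; the prop (14 mm square, 69 mm tall) is on the same shaft 58 mm further towards +x.
- lever (a joint): lever angle t, rad: 0 at rest (leaning 25 degrees to the press's back), grows as the grip is pulled towards the press's front (-x) and down; stop at 1.13. A spring returns it to 0 when let go: 3 N at the grip at rest, 10 N at the stop. The grip is 120 mm from the axis, at x = 0.120 sin(0.436 - t), z = 0.120 cos(0.436 - t) m from the pivot in the press's axes.
- grip (a point): middle of the free part of the lever's round black grip bar, 18 mm across, lying along the press's y and sticking out 94 mm to its -y side, 224 mm above the bench at rest. This point is 50 mm to the -y side of the lever arm. It can be pinched from above, fingers closing along the press's x, and turns between the pads as the lever swings.
- pivot (a point): the lever's hinge point on the lever arm, 115 mm above the bench; its axis runs along the press's y.
- cast: bystander: a cream plaster dental cast, about 70 x 66 x 33 mm, loose; the stand is on the other side of the press. Origin under its middle.
- bottle: bystander: clear water bottle with a green cap, 66 mm across, 200 mm tall, loose, upright. Origin under its centre.
- phone: bystander: black phone, 150 x 72 x 9 mm, loose, lying flat. Origin under its centre.

How it is judged:
By the outcome, as a careful person would: the job done as asked, in the order asked, and still so for the second after the job is handed in, while the arm keeps its last pose, push and grip.
It also fails if it takes over 72 s, if anything falls off the work surface, if the arm or the gripper's body presses on something with over 40 N, if the wrist force passes 120 N, or if a joint passes its speed limit or range.

## Working session

There is one attempt and no reset: what is moved stays moved. The work goes in short steps, each a Python script; the robot and the scene stay as the last script left them, time stands still between calls to the robot, and variables do not carry over. Pictures are saved under pics/ and viewed, at most 10 in all, crops included, and the job is handed in when it is done.

```bash
mkdir -p pics
cat > h.py <<'E'
import numpy as np, cv2
from rig import ctrl, grip, grab_frame, workorder
def save(name,fn):
    f=grab_frame(name); cv2.imwrite('pics/'+fn+'.png',f['color'][:,:,::-1]); np.savez('pics/'+fn,**f); return f
def cam(f):
    R=cv2.Rodrigues(np.array(f['rvec'],float))[0]; t=np.array(f['tvec'],float).ravel(); return np.array(f['camera_matrix'],float),R,t
def ray(f,uv):
    K,R,t=cam(f); d=R.T@np.linalg.inv(K)@np.array([uv[0],uv[1],1.]); return -R.T@t,d/np.linalg.norm(d)
def plane(f,uv,z):
    c,d=ray(f,uv); return c+d*(z-c[2])/d[2]
def tri(*fu):
    A=np.zeros((3,3));b=np.zeros(3);L=[]
    for f,uv in fu:
        c,d=ray(f,uv); P=np.eye(3)-np.outer(d,d); A+=P;b+=P@c;L.append((c,P))
    p=np.linalg.solve(A,b); return p,max(np.linalg.norm(P@(p-c)) for c,P in L)
def proj(f,p):
    K,R,t=cam(f); q=K@(R@np.array(p,float)+t); return q[:2]/q[2]
E
python3 - <<'E'
from h import *
for n in('scene','top'):
    f=save(n,n+'0'); K,R,t=cam(f); print(n,-R.T@t,R[2],K[0,0])
o=ctrl.get_obs(); print(o['time_s'],o['position'],o['orientation'])
E
```

```text
scene [ 1.35678032 -0.15240528  1.01349754] [-0.66938642  0.14121147 -0.72937037] 455.48913902429905
top [0.33059267 0.01449938 1.32281651] [ 0.20065005  0.00350878 -0.9796567 ] 488.7719510268622
0.1 [ 0.26706201 -0.59209754  0.24030154] [[ 9.11524926e-01  4.11244126e-01 -7.60024147e-04]
 [ 4.11244821e-01 -9.11523713e-01  1.48910048e-03]
 [-8.03962072e-05 -1.66990820e-03 -9.99998602e-01]]
```

View pics/scene0.png

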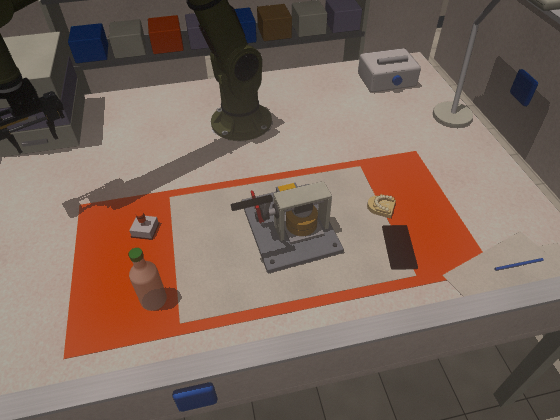

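View pics/top0.png

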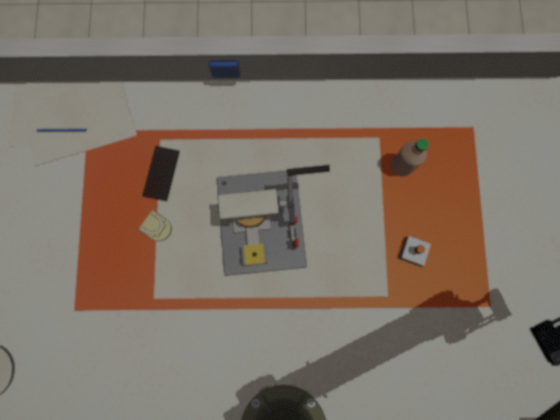

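The scene view shows the press near (300,225), the pin in its stand at (143,225) on the robot's right, and the bottle at (148,280). In the top view the clevis is at (254,254), the tab about (294,243), the grip about (310,169) and the pin head (420,250). I'll enlarge crops next.

Run:
```python
import cv2,numpy as np
a=cv2.imread('pics/top0.png')[150:290,205:345]; b=cv2.imread('pics/scene0.png')[165:285,220:360]
c=cv2.imread('pics/top0.png')[225:275,390:440]; d=cv2.imread('pics/scene0.png')[200:250,120:170]
L=cv2.resize(a,(400,400),interpolation=2); R=cv2.resize(b,(400,343),interpolation=2)
o=np.zeros((600,800,3),np.uint8); o[:400,:400]=L;o[:343,400:]=R;o[400:,:200]=cv2.resize(c,(200,200),interpolation=2);o[400:,400:600]=cv2.resize(d,(200,200),interpolation=2)
cv2.imwrite('pics/crop0.png',np.clip(o*1.6,0,255).astype(np.uint8))
```

```text
(no output)
```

View pics/crop0.png

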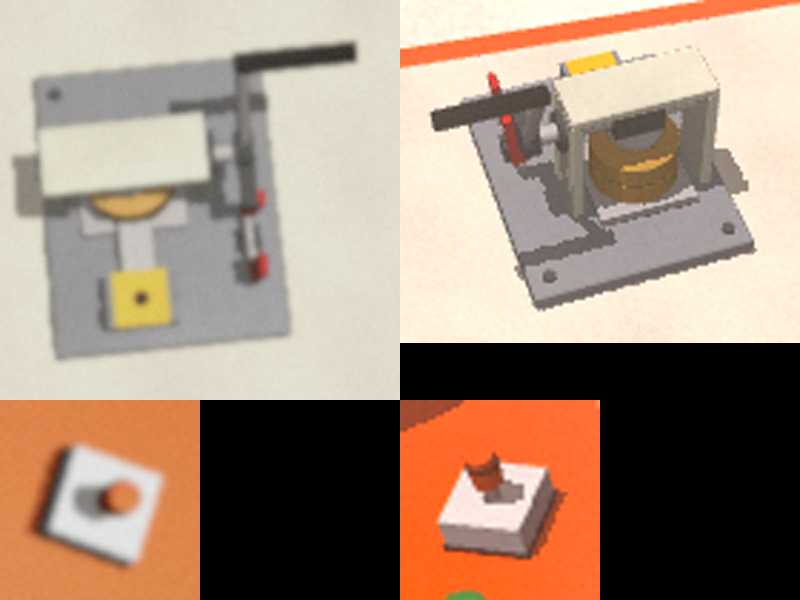

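The crop shows the yellow plate with its dark hole at top px ≈(254.4,254.3), the base plate's four corners, and the red tab at ≈(296,243). The black grip bar runs from (288,171) to (329,167), and the pin head on the white stand is at ≈(420,249). In the scene view the tab top is at ≈(252,192) and the bar spans (232,207) to (272,199).

```bash
cat > m.py <<'E'
from h import *
def ld(n): return dict(np.load(f'pics/{n}.npz'))
def blob(f,lo,hi,roi,n=1):
    h=cv2.cvtColor(f['color'],cv2.COLOR_RGB2HSV); m=cv2.inRange(h,np.array(lo),np.array(hi)); k=np.zeros_like(m); x0,y0,x1,y1=roi; k[y0:y1,x0:x1]=255; m&=k
    c,_=cv2.findContours(m,cv2.RETR_EXTERNAL,cv2.CHAIN_APPROX_NONE); return m,sorted(c,key=cv2.contourArea)[::-1][:n]
E
python3 - <<'E'
from m import *
np.set_printoptions(precision=4,suppress=True)
T=ld('top0');S=ld('scene0')
hs=lambda f:cv2.cvtColor(f['color'],cv2.COLOR_RGB2HSV)
for n,f,pts in(('T',T,dict(base=(230,270),paper=(180,200),yel=(246,248),hole=(254,254),tab=(296,244),bar=(310,169),stand=(410,245),head=(420,249),mat=(440,280))),('S',S,dict(yel=(287,187),tab=(254,195),bar=(250,204),stand=(140,228),stand2=(150,220),head=(142,218),mat=(110,220),bridge=(300,195)))):
    for k,p in pts.items(): print(n,k,hs(f)[p[1],p[0]])
# base
m,c=blob(T,(0,0,60),(180,60,130),(205,150,320,290)); 
print('base area',cv2.contourArea(c[0]),cv2.minAreaRect(c[0]))
m,c=blob(T,(20,120,80),(35,255,255),(205,150,320,290)); r=cv2.minAreaRect(c[0]);print('yel',r)
for p in cv2.boxPoints(r): print(p,plane(T,p,.058))
print('c',plane(T,r[0],.058),'hole',plane(T,(254.4,254.3),.058))
E
```

```text
T base [ 0  3 99]
T paper [ 21  25 141]
T yel [ 25 154 139]
T hole [20 85 54]
T tab [  2 172 104]
T bar [23 26 39]
T stand [ 30   2 134]
T head [ 12 164 138]
T mat [ 12 161 139]
S yel [ 20 197 173]
S tab [  3 146  96]
S bar [ 8 50 56]
S stand [  7  27 160]
S stand2 [  8  26 155]
S head [  8 158  71]
S mat [  8 218 174]
S bridge [ 20  40 153]
base area 8435.0 ((267.23724365234375, 220.7773895263672), (102.30064392089844, 114.52616882324219), 84.05313110351562)
yel ((253.83079528808594, 254.1461944580078), (18.357139587402344, 18.23310661315918), 82.87498474121094)
[243.6462 246.1693] [0.4574 0.0978 0.058 ]
[261.7385 243.9077] [0.4629 0.051  0.058 ]
[264.0154 262.1231] [0.416  0.0453 0.058 ]
[245.9231 264.3846] [0.4106 0.0918 0.058 ]
c [0.4366 0.0715 0.058 ] hole [0.4362 0.07   0.058 ]
```

Run:
```python
from m import *
np.set_printoptions(precision=4,suppress=True)
T=ld('top0');S=ld('scene0')
# base edges in top: gray profile threshold-crossings, fit lines
g=cv2.cvtColor(T['color'],cv2.COLOR_RGB2GRAY).astype(float)
def cross(prof,th):
    i=np.where((prof[:-1]-th)*(prof[1:]-th)<0)[0]
    return [k+(th-prof[k])/(prof[k+1]-prof[k]) for k in i]
L=[];R=[];F=[]
for r in range(232,268,2):
    a=cross(g[r,212:234],118); 
    if len(a)==1:L.append((212+a[0],r))
    a=cross(g[r,290:315],118)
    if a:R.append((290+a[-1],r))
for c in range(230,302,4):
    a=cross(g[264:282,c],118)
    if a:F.append((c,264+a[-1]))
for n,P in zip('LRF',(L,R,F)):
    W=np.array([plane(T,p,.02)[:2] for p in P],np.float32)
    vx,vy,x0,y0=cv2.fitLine(W,cv2.DIST_HUBER,0,.001,.001).ravel(); d=np.array([vx,vy]); res=(W-[x0,y0])@[-vy,vx]
    print(n,len(W),'dir',np.degrees(np.arctan2(vy,vx)),'pt',x0,y0,'rms',res.std())
    globals()['l'+n]=(d,np.array([x0,y0]))
dark=np.clip(120-g[249:260,249:260],0,None); yy,xx=np.mgrid[249:260,249:260]; print(dark.round().astype(int)); h=(np.sum(xx*dark)/dark.sum(),np.sum(yy*dark)/dark.sum()); print('hole px',h,plane(T,h,.058))
m,c=blob(S,(15,120,80),(30,255,255),(270,175,310,200)); a=cv2.approxPolyDP(c[0],2,True)[:,0]; print('S yel',a.tolist())
for n,roi,f in(('T',(280,205,305,255),T),('S',(240,180,275,235),S)):
    hs=cv2.cvtColor(f['color'],cv2.COLOR_RGB2HSV); mm=((hs[...,0]<8)|(hs[...,0]>172))&(hs[...,1]>110); x0,y0,x1,y1=roi
    q=mm[y0:y1,x0:x1]; print(n,x0,y0); print('\n'.join(''.join('#' if v else '.' for v in r) for r in q))
for n,roi,f in(('T',(280,155,335,180),T),('S',(222,185,280,215),S)):
    m,c=blob(f,(0,0,0),(180,255,75),roi); print('bar',n,cv2.minAreaRect(c[0]),cv2.boxPoints(cv2.minAreaRect(c[0])).tolist())
for n,roi,f in(('T',(395,230,440,270),T),('S',(125,205,165,245),S)):
    m,c=blob(f,(0,0,110),(180,60,255),roi); r=cv2.minAreaRect(cv2.convexHull(c[0])); print('stand',n,r,cv2.boxPoints(r).tolist(),cv2.approxPolyDP(cv2.convexHull(c[0]),2,True)[:,0].tolist())
m=(cv2.cvtColor(T['color'],cv2.COLOR_RGB2HSV)[...,1]>80)[236:262,402:430]; print('\n'.join(''.join('#' if v else '.' for v in r) for r in m))
m=(cv2.cvtColor(S['color'],cv2.COLOR_RGB2HSV))[207:228,130:156]; print('\n'.join(''.join('#' if v[1]>100 and v[2]<150 else ('+' if v[1]>100 else '.') for v in r) for r in m))
```

```text
L 18 dir 5.5183935 pt 0.45438483 0.16079685 rms 0.00070625433
R 18 dir 5.197619 pt 0.45284048 -0.062466975 rms 0.0004661557
F 17 dir -84.67139 pt 0.39343083 0.04105942 rms 0.00034533383
[[ 0  0  0  0  0  0  0  0  0  0  0]
 [ 0  0  0  2  2  4  2  0  0  0  0]
 [ 0  0  1  6 14 14 12  6  1  0  0]
 [ 0  0  5 19 31 39 33 18  6  1  0]
 [ 0  2 10 31 51 61 52 32 11  3  0]
 [ 0  2 13 37 60 72 61 38 14  3  0]
 [ 0  2  9 28 56 62 48 29 10  2  0]
 [ 0  0  5 17 32 35 27 15  4  0  0]
 [ 0  0  0  6 11 13  9  5  1  0  0]
 [ 0  0  0  1  0  2  1  1  0  0  0]
 [ 0  0  0  0  0  0  0  0  0  0  0]]
hole px (np.float64(254.005), np.float64(253.92666666666668)) [0.4372 0.071  0.058 ]
S yel [[295, 186], [291, 183], [278, 188], [280, 191]]
T 280 205
.........................
.........................
.........................
.........................
.........................
.........................
.........................
.........................
.........................
.........................
.........................
.........................
...............##........
...............###.......
...
[... 4573 characters left out ...]
..............###
.........................###
#.......................####
####....................####
#######.................####
++++++++++++++++++++++++++
++++++++++++++++++++++++++
++++++++++++++++++++++++++
++++++++++++++++++++++++++
++++++++++++++++++++++++++
++++++++++++++++++++++++++
+++++++++++++#++++++++++++
+++++++++++++##+++++++++++
++++++#++++###.+++++++++++
++++++#########.......++++
++++++.########...........
+++++..########...........
+++++..#########..........
++++....########..........
++++.....######...........
+++......#####............
+++.......................
++........................
++........................
+.........................
+.........................
```

Run:
```python
from m import *
np.set_printoptions(precision=4,suppress=True)
T=ld('top0');S=ld('scene0')
print('plate FR',tri((T,(264,262.1)),(S,(278,188))),'FL',tri((T,(245.9,264.4)),(S,(291,183))))
h=plane(T,(254,253.95),.058); print('hole',h,'in S',proj(S,h),'S FR,FL',proj(S,plane(T,(264,262.1),.058)),proj(S,plane(T,(245.9,264.4),.058)))
print('stand top',plane(T,(415.5,250.75),.03),[ (plane(T,p,.03)[:2]) for p in ((408,237),(429,244),(422,265),(403,257))])
print('stand corners tri',tri((T,(429,244)),(S,(136,218))), tri((T,(422,265)),(S,(156,217))),tri((T,(408,237)),(S,(130.,229)))) 
print('head',plane(T,(420,249.1),.074),proj(S,plane(T,(420,249.1),.074)),tri((T,(419.5,249.1)),(S,(140.5,216.5))))
print('tab top',tri((T,(296.5,243)),(S,(252,191))),plane(T,(296.5,243.3),.1),'prop',plane(T,(296,219),.107))
for zz in(.224,): print('grip bar ends',plane(T,(288,171.5),zz),plane(T,(329,167.5),zz))
for n,roi,f in(('T',(280,155,335,180),T),('S',(226,190,280,218),S)):
    hs=cv2.cvtColor(f['color'],cv2.COLOR_RGB2GRAY); x0,y0,x1,y1=roi
    print(n);print('\n'.join(f'{y0+i} '+''.join('#' if v<62 else ('+' if v<85 else '.') for v in r) for i,r in enumerate(hs[y0:y1,x0:x1])))
```

```text
plate FR (array([0.4166, 0.0453, 0.0481]), np.float64(0.00024913526988520185)) FL (array([0.4104, 0.0894, 0.0534]), np.float64(0.0027915721342061843))
hole [0.4371 0.071  0.058 ] in S [288.0519 189.0049] S FR,FL [278.0005 185.4922] [292.762  181.7451]
stand top [ 0.444  -0.3534  0.03  ] [array([ 0.4805, -0.336 ]), array([ 0.4614, -0.3902]), array([ 0.4066, -0.3679]), array([ 0.4279, -0.3195])]
stand corners tri (array([ 0.4579, -0.3726,  0.0673]), np.float64(0.005675794355270365)) (array([ 0.4101, -0.3465,  0.0148]), np.float64(0.025029189116778924)) (array([ 0.4794, -0.3615,  0.0404]), np.float64(0.02733065310810966))
head [ 0.4442 -0.3526  0.074 ] [140.5863 211.3801] (array([ 0.4459, -0.3569,  0.0554]), np.float64(0.0001520142931042461))
tab top (array([ 0.46  , -0.0382,  0.0977]), np.float64(0.0008425645393518775)) [ 0.4592 -0.0373  0.1   ] prop [ 0.5196 -0.0368  0.107 ]
grip bar ends [ 0.6129 -0.0154  0.224 ] [ 0.6215 -0.1106  0.224 ]
T
155 .......................................................
156 .......................................................
157 .....................
[... 2308 characters left out ...]
..####################++++#+++#++++++++++..+##+++..
207 .....+###############++......#+++#+++++++++...+##++++.
208 ......###########+#+........++#####++++++++.....+#+++.
209 ......#######.....+...........######+++++++......#++++
210 ......##+.....................+#####+++++++......+++++
211 ...................+..........+######++++++......+#+++
212 ...................+........+++######++++##......+##++
213 .............................++######++++##+....++###+
214 ....................+........########++####+++++#####+
215 ....................+........#+#############+++.+####+
216 .....................+.......#++###########+....+####+
217 .....................+.......+#############+....++###+
```

```bash
cat >> h.py <<'E'
psi=0.0925; ex=np.array([np.cos(psi),np.sin(psi),0]); ey=np.array([-np.sin(psi),np.cos(psi),0]); zd=np.array([0,0,-1.])
def ori(y): y=np.array(y,float); y/=np.linalg.norm(y); return np.column_stack([np.cross(y,zd),y,zd])
Ry=ori(-ey)      # closes along press y
def st(s=''):
    o=ctrl.get_obs(); print(s,'t%.1f'%o['time_s'],'p',np.round(o['position'],4),'F',np.round(o['contact_force'],1),'M',np.round(o['wrist_torque'],2),'op%.3f ff'%o['opening'],np.round(o['finger_force'],1),flush=True); return o
E
python3 - <<'E'
from m import *
np.set_printoptions(precision=4,suppress=True)
T=ld('top0');S=ld('scene0')
print('stand C',tri((T,(422,265)),(S,(136,218))),'D',tri((T,(403,257)),(S,(156,217))))
print('grip R',tri((T,(328.8,168.3)),(S,(231.3,206.8))),'L',tri((T,(286.7,172.5)),(S,(272.3,198.7))))
P=np.array([.4442,-.353,0])
for nm,R in(('x+',ori(ex)),('x-',ori(-ex)),('y',Ry),('-y',ori(ey))):
    q=ctrl.solve_ik(P+[0,0,.067],R); print(nm,q)
h=np.array([.4371,.0710,.081])
for nm,R in(('y',Ry),('-y',ori(ey))): print(nm,ctrl.solve_ik(h,R))
E
```

```text
stand C (array([ 0.4076, -0.3766,  0.011 ]), np.float64(0.002928124174701169)) D (array([ 0.4284, -0.3204,  0.0243]), np.float64(0.0005481359370840057))
grip R (array([ 0.6205, -0.1109,  0.2204]), np.float64(0.0004011314983709079)) L (array([ 0.6127, -0.0116,  0.2162]), np.float64(0.0009476225546766568))
x+ [ 0.9597  0.3243 -0.3875  1.8386  0.143   1.006   0.6061]
x- [ 0.6512  0.2973 -0.0305  1.8501  0.0107  0.9943 -2.4328]
y [ 0.7949  0.3054 -0.1959  1.8447  0.0697  0.9981 -0.9083]
-y [ 1.0982  0.3503 -0.5518  1.8336  0.2132  1.0166  2.1239]
y [ 0.6597  0.0913 -0.8989  2.1012  0.0857  0.9852 -1.7629]
-y [ 0.6721  0.093  -0.9119  2.1009  0.0882  0.9854  1.3767]
```

The cross-view residuals are small. The grip stands at about 0.22 m, the stand top at about 0.03 m and the tab at 0.098 m, all matching the text within calibration error. Next I'll grasp the pin, centring it with two perpendicular closings.

Run:
```python
from h import *
P=np.array([.4442,-.353,0])
grip(0.6,5)
ctrl.movep(P+[0,0,.16],ori(ex)); st('above')
ctrl.servo_line(P+[0,0,.068],.12); st('down')
grip(0,5); st('closed x')
save('top','top1')
```

```text
above t2.1 p [ 0.4435 -0.3548  0.1604] F [1.  0.4 0.2] M [-0.02 -0.11  0.  ] op0.599 ff 0.0
down t3.1 p [ 0.4447 -0.3535  0.0688] F [ 0.6  0.3 -0.3] M [-0.03 -0.09 -0.05] op0.600 ff 0.0
closed x t3.7 p [ 0.4444 -0.3531  0.0682] F [-0.4 -0.1  0.5] M [ 0.01 -0.19  0.04] op0.256 ff 4.8
```

Run:
```python
from h import *
P=np.array([.4442,-.353,0])
grip(0.55,5)
ctrl.movep(P+[0,0,.067],Ry); st('rot')
grip(0,5); st('closed y'); 
grip(0,35); st('firm')
ctrl.servo_line(P+[0,0,.16],.12); st('up')
h=np.array([.4371,.0710,0])
ctrl.movep(h+[0,0,.17],Ry); ctrl.wait(.3); st('over'); 
f=save('top','top2'); g=save('scene','scene2')
for n,f,c in(('t',f,(254,250)),('s',g,(285,180))):
    x,y=c; cv2.imwrite(f'pics/c2{n}.png',cv2.resize(f['color'][y-40:y+40,x-50:x+50,::-1],None,fx=5,fy=5))
a=[cv2.imread(f'pics/c2{n}.png') for n in 'ts']; cv2.imwrite('pics/c2.png',np.clip(cv2.resize(np.vstack(a),(375,600))*1.5,0,255).astype(np.uint8))
```

```text
rot t5.8 p [ 0.4442 -0.3529  0.067 ] F [-0.4 -0.   0.2] M [0.03 0.02 0.03] op0.550 ff 0.0
closed y t6.4 p [ 0.4443 -0.3534  0.0671] F [-0.7 -0.9 -0.9] M [-0.25 -0.08 -0.05] op0.255 ff 4.9
firm t6.6 p [ 0.4443 -0.3535  0.0671] F [ 0.5 -1.9 -1. ] M [-0.44 -0.15  0.03] op0.245 ff 34.4
up t7.6 p [ 0.4435 -0.3524  0.159 ] F [-0.2  0.2 -0.8] M [ 0.03 -0.05  0.  ] op0.247 ff 34.4
over t9.4 p [0.4373 0.0705 0.17  ] F [-0.8  0.7 -2.4] M [ 0.   -0.   -0.02] op0.239 ff 34.4
```

View pics/c2.png

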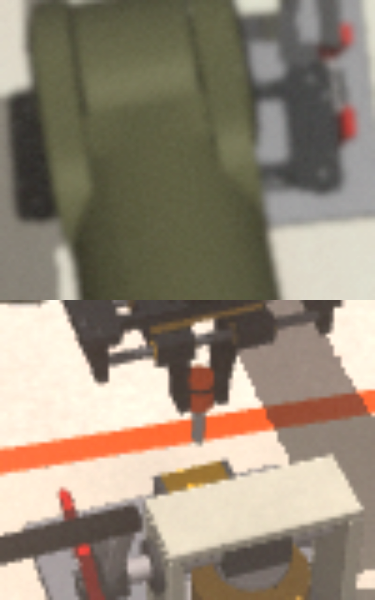

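The scene crop shows the pin hanging vertical in the fingers, with its tip at ≈(288,178) straight over the yellow plate. The arm hides the hole in the top view. I'll check the tip against its projection and descend under force watch.

Run:
```python
from h import *
S=dict(np.load('pics/scene2.npz')); p=ctrl.get_obs()['position']; print(proj(S,p-[0,0,.059]))
h=np.array([.4371,.0710,0])
f0=np.mean([ctrl.get_obs()['contact_force'] for _ in range(1)],0)
ctrl.servo_line(h+[0,0,.122],.1); st()
z=.122
while z>.0815:
    z-=.002; ctrl.servo_line(h+[0,0,z],.03); o=ctrl.get_obs(); F=o['contact_force']; print('%.3f %.4f'%(z,o['position'][2]),np.round(F,1))
    if F[2]>9: break
st()
```

```text
[288.04945604 176.02416874]
 t10.2 p [0.4374 0.0711 0.1223] F [-0.2  0.1 -1. ] M [-0.    0.02  0.03] op0.245 ff 34.4
0.120 0.1204 [ 1.  -0.6 -1.5]
0.118 0.1180 [ 0.1  1.4 -1.4]
0.116 0.1158 [-0.2 -0.1 -1.2]
0.114 0.1140 [ 0.9  1.2 -1.4]
0.112 0.1118 [-0.5  2.4 -1.8]
0.110 0.1098 [ 0.8  3.3 -2.4]
0.108 0.1079 [ 0.2  3.4 -1.3]
0.106 0.1059 [ 0.4  4.2 -0.6]
0.104 0.1039 [ 0.3  4.4 -0.2]
0.102 0.1018 [ 0.1  4.6 -1.1]
0.100 0.0999 [-0.4  5.2 -0.5]
0.098 0.0977 [ 1.   4.2 -1.4]
0.096 0.0957 [ 0.5  5.3 -0.3]
0.094 0.0937 [-0.2  4.5 -1.1]
0.092 0.0917 [-0.5  5.1 -0.6]
0.090 0.0898 [-0.  5. -0.]
0.088 0.0878 [ 0.1  4.8 -1.3]
0.086 0.0857 [ 1.1  5.1 -0.5]
0.084 0.0837 [ 1.1  6.4 -0.6]
0.082 0.0818 [ 0.5  5.5 -0.8]
0.080 0.0809 [-1.9  4.1  7.3]
 t15.4 p [0.4376 0.071  0.0809] F [-1.9  4.1  7.3] M [ 1.09  0.54 -0.01] op0.245 ff 34.8
```

Contact came at TCP z 0.081, which is exactly the home height. I'll press lightly, release, back off and check.

Run:
```python
from h import *
h=np.array([.4371,.0710,0])
ctrl.servo_line(h+[0,0,.0790],.03); st('press')
ctrl.servo_line(h+[0,0,.0808],.03); grip(0.42); st('rel')
ctrl.servo_line(h+[0,0,.20],.15)
grip(0,20)
o=h+.115*ex
tab=o-.102*ex-.105*ey
ctrl.movep(tab+.045*ey+[0,0,.20],Ry); st()
f=save('top','top3'); g=save('scene','scene3')
a=cv2.resize(f['color'][200:290,205:345,::-1],None,fx=4,fy=4);b=cv2.resize(g['color'][160:230,220:360,::-1],None,fx=4,fy=4)
cv2.imwrite('pics/c3.png',np.clip(np.vstack([a,b])[:600]*1.5,0,255).astype(np.uint8))
```

```text
press t15.7 p [0.4378 0.071  0.0808] F [-5.2  3.6 15.9] M [0.95 1.2  0.03] op0.242 ff 34.8
rel t16.5 p [0.437  0.0708 0.0807] F [-0.3 -0.3  0.1] M [0.04 0.04 0.01] op0.417 ff 0.0
 t18.7 p [0.4557 0.0111 0.1998] F [-0.2  0.7 -0.3] M [ 0.08  0.03 -0.01] op0.006 ff 0.0
```

View pics/c3.png

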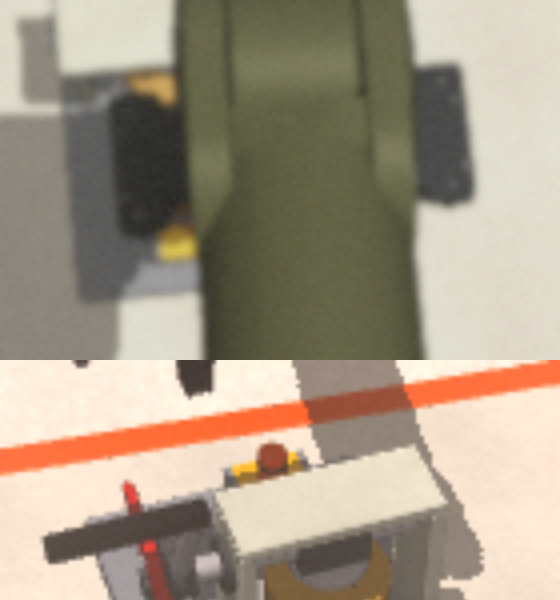

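The scene crop shows the orange head sitting on the yellow plate at ≈(288,188), so the pin is home, and the red tab is upright and clear. Now I'll flip the catch.

Run:
```python
from h import *
h=np.array([.4371,.0710,0]); o=h+.115*ex
ax=o-.102*ex-.1075*ey+[0,0,.038]
ez=np.array([0,0,1.]); r=.050
def tcp(t): return ax+ey*(-r*np.sin(t)+.004*np.cos(t)+.015)+ez*(r*np.cos(t)+.004*np.sin(t)+.019)
p=tcp(-.0)
ctrl.servo_line(p+.03*ey,.15); st('low')
for t in np.linspace(0,1.28,12):
    ctrl.servo_line(tcp(t),.06); q=st('%.2f'%t)
    if np.linalg.norm(q['contact_force'])>20: break
g=save('scene','scene4')
cv2.imwrite('pics/c4.png',np.clip(cv2.resize(g['color'][150:250,210:350,::-1],None,fx=4,fy=4)*1.5,0,255).astype(np.uint8))
```

```text
low t19.6 p [0.4561 0.0143 0.1077] F [ 0.2 -0.1  0.9] M [ 0.03 -0.04 -0.02] op0.004 ff 0.0
0.00 t20.2 p [ 0.4582 -0.016   0.107 ] F [-0.9  1.3 -0.2] M [ 0.03  0.04 -0.03] op0.003 ff 0.0
0.12 t20.5 p [ 0.4588 -0.022   0.1071] F [-0.1 -0.3  0. ] M [ 0.11  0.   -0.01] op0.003 ff 0.0
0.23 t20.7 p [ 0.4593 -0.0279  0.1065] F [ 0.5  0.8 -0.4] M [ 0.01 -0.01  0.01] op0.003 ff 0.0
0.35 t21.0 p [ 0.4597 -0.0337  0.1052] F [-0.4  0.3 -0.2] M [ 0.03  0.03 -0.03] op0.004 ff 0.0
0.47 t21.2 p [ 0.4602 -0.0391  0.1033] F [ 0.  -0.7 -0.4] M [-0.02  0.02  0.  ] op0.008 ff 0.0
0.58 t21.5 p [ 0.4606 -0.0444  0.1007] F [-0.5 -0.9 -0.5] M [0.02 0.02 0.02] op0.009 ff 0.0
0.70 t21.7 p [ 0.4611 -0.0492  0.0976] F [-0.7 -0.1 -0.3] M [0.03 0.07 0.01] op0.002 ff 0.0
0.81 t22.0 p [ 0.4615 -0.0537  0.0939] F [-0.8  0.1  0.1] M [0.02 0.05 0.05] op0.007 ff 0.0
0.93 t22.2 p [ 0.4618 -0.0577  0.0897] F [ 0.1  0.9 -0.3] M [ 0.07 -0.02 -0.03] op0.005 ff 0.0
1.05 t22.5 p [ 0.4621 -0.0613  0.0851] F [ 0.2 -0.3 -0.3] M [0.   0.04 0.01] op0.005 ff 0.0
1.16 t22.7 p [ 0.4624 -0.0642  0.0801] F [ 0.4  0.3 -0.4] M [ 0.05  0.01 -0.02] op0.006 ff 0.0
1.28 t23.0 p [ 0.4626 -0.0666  0.0748] F [ 0.6 -0.1  0.4] M [0.06 0.03 0.02] op0.004 ff 0.0
```

View pics/c4.png

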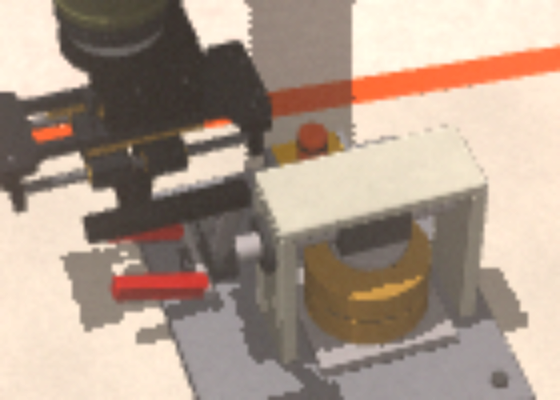

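The catch now lies flat outward, with the red bar horizontal at ≈(250,221), and the pin head is still on the clevis at ≈(288,185). Now the lever.

Run:
```python
from h import *
p=ctrl.get_obs()['position']; ctrl.servo_line([p[0],p[1],.30],.2)
G=np.array([.6172,-.0645,.224])
qs=[(s,ctrl.solve_ik(G+[0,0,.07],ori(s*ex))) for s in(1,-1)]; q0=ctrl.get_obs()['joint_positions']
s=min([a for a in qs if a[1] is not None],key=lambda a:abs(a[1][6]-q0[6]))[0]; print(s,[a[1] for a in qs])
R=ori(s*ex); grip(0.6,8)
ctrl.movep(G+[0,0,.07],R); st('above')
f=save('scene','scene5')
ctrl.servo_line(G+[0,0,.0],.1); st('at')
grip(0,8); st('closed')
g=save('scene','scene6')
cv2.imwrite('pics/c6.png',np.clip(cv2.resize(g['color'][150:250,210:350,::-1],None,fx=4,fy=4)*1.5,0,255).astype(np.uint8))
```

```text
-1 [array([ 0.4226911 ,  0.2693054 , -0.44715669,  1.43545175,  0.11597829,
        1.46294678,  0.06964243]), array([-0.80764047,  0.41505047,  1.17131755,  1.47992892, -0.38168499,
        1.49758205, -2.68883751])]
above t26.8 p [ 0.6167 -0.065   0.2935] F [-1.  -0.8  1.4] M [ 0.1  -0.01 -0.05] op0.599 ff 0.0
at t27.7 p [ 0.6176 -0.0648  0.2246] F [1.4 0.9 0. ] M [0.09 0.04 0.01] op0.602 ff 0.0
closed t28.4 p [ 0.6183 -0.0644  0.2245] F [ 4.3  0.3 -0.3] M [ 0.07 -0.94 -0.01] op0.203 ff 8.0
```

View pics/c6.png

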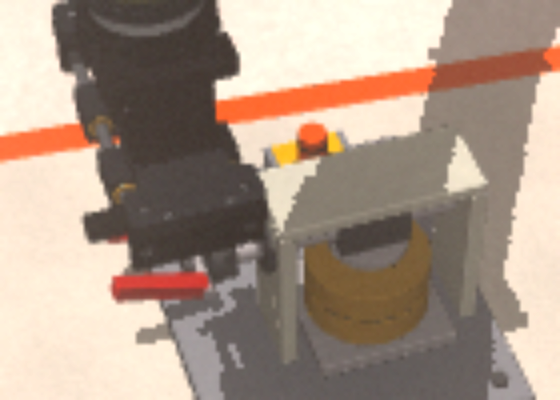

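The bar is pinched (gap 17.7 mm), but this branch puts joint 7 at its limit. I'll let go and re-pinch from the other half-turn before pulling.

Run:
```python
from h import *
grip(0.6,8); G=np.array([.618,-.0645,.224])
ctrl.servo_line(G+[0,0,.07],.15)
ctrl.move_j([0.4226911,0.2693054,-0.44715669,1.43545175,0.11597829,1.46294678,0.06964243]); st('re')
ctrl.movep(G+[0,0,.07],ori(ex)); ctrl.servo_line(G,.1); st('at')
grip(0,8); st('closed'); grip(0,30); st('firm')
# arc
ez=np.array([0,0,1.]); piv=G-ex*.12*np.sin(.436)-ez*.12*np.cos(.436)
A=lambda t: piv+ex*.12*np.sin(.436-t)+ez*.12*np.cos(.436-t)
for t in np.linspace(0,1.13,17)[1:]:
    ctrl.servo_line(A(t),.06); o=st('%.2f'%t)
    if np.linalg.norm(o['contact_force'])>30: break
print(o['joint_positions'])
```

```text
re t32.3 p [ 0.6171 -0.0646  0.2935] F [-0.7 -0.4  1.1] M [ 0.01 -0.07  0.  ] op0.598 ff 0.0
at t33.4 p [ 0.6184 -0.0645  0.2247] F [-0.2  0.4 -0.1] M [-0.01 -0.09  0.03] op0.600 ff 0.0
closed t34.0 p [ 0.6188 -0.0644  0.2242] F [ 3.  -0.3 -1.2] M [ 0.   -0.86  0.05] op0.207 ff 8.0
firm t34.3 p [ 0.6186 -0.0644  0.2243] F [ 4.3 -0.3  0.6] M [ 0.01 -0.98 -0.04] op0.201 ff 30.0
0.07 t34.5 p [ 0.6112 -0.0651  0.2279] F [ 5.2  0.6 -1.6] M [ 0.07 -1.55 -0.02] op0.198 ff 30.0
0.14 t34.8 p [ 0.6037 -0.0658  0.2311] F [6.1 0.5 0.9] M [ 0.1  -1.75 -0.  ] op0.196 ff 30.0
0.21 t35.1 p [ 0.5959 -0.0666  0.2337] F [ 6.9 -0.4  2.6] M [ 0.04 -1.75  0.01] op0.198 ff 30.0
0.28 t35.4 p [ 0.5882 -0.0673  0.2358] F [7.  0.5 2.1] M [ 0.1  -1.9   0.02] op0.194 ff 30.0
0.35 t35.7 p [ 0.5802 -0.068   0.2374] F [7.8 0.  4.5] M [ 0.17 -2.03 -0.  ] op0.195 ff 30.0
0.42 t36.0 p [ 0.5724 -0.0687  0.2384] F [7.8 0.1 6. ] M [ 0.19 -2.12 -0.04] op0.196 ff 30.0
0.49 t36.3 p [ 0.5642 -0.0695  0.2388] F [7.1 0.4 8.4] M [ 0.15 -1.99 -0.05] op0.195 ff 30.0
0.56 t36.6 p [ 0.5558 -0.0701  0.2379] F [7.2 1.  8.5] M [ 0.18 
[... 159 characters left out ...]
] F [6.2 0.9 8.1] M [ 0.28 -1.83  0.04] op0.198 ff 30.0
0.78 t37.5 p [ 0.5311 -0.0721  0.2317] F [7.1 0.4 8.1] M [ 0.28 -2.   -0.  ] op0.195 ff 30.0
0.85 t37.8 p [ 0.523  -0.0728  0.2284] F [7.6 1.6 6.8] M [ 0.32 -1.93  0.06] op0.196 ff 30.0
0.92 t38.0 p [ 0.5157 -0.0734  0.2247] F [8.3 2.7 7.2] M [ 0.4  -2.06  0.04] op0.194 ff 30.0
0.99 t38.3 p [ 0.5083 -0.074   0.2204] F [7.4 1.9 6.6] M [ 0.42 -2.07  0.01] op0.198 ff 30.0
1.06 t38.6 p [ 0.5016 -0.0746  0.2159] F [8.4 2.5 7.5] M [ 0.42 -2.11 -0.03] op0.201 ff 30.0
1.13 t38.9 p [ 0.4952 -0.0752  0.2108] F [7.6 2.5 7.8] M [ 0.43 -2.15 -0.01] op0.197 ff 30.0
[ 0.52403232  0.0331943  -0.4315879   1.8498171   0.01343306  1.25123004
  0.18199433]
```

Lag under load is about 5 mm and the force still matches only the spring, so I'll continue along the arc until the stop is felt.

Run:
```python
from h import *
G=np.array([.618,-.0645,.224]); ez=np.array([0,0,1.]); piv=G-ex*.12*np.sin(.436)-ez*.12*np.cos(.436)
A=lambda t: piv+ex*.12*np.sin(.436-t)+ez*.12*np.cos(.436-t)
for t in np.arange(1.15,1.34,.02):
    ctrl.servo_line(A(t),.03); ctrl.wait(.1); o=st('%.2f'%t); d=o['position']-piv; print('   ang %.3f r %.4f'%(.436-np.arctan2(d@ex,d[2]),np.hypot(d@ex,d[2])), 'Ft %.1f'%(o['contact_force']@(ex*np.cos(.436-t)+-ez*np.sin(.436-t))))
    if np.linalg.norm(o['contact_force'])>24: break
```

```text
1.15 t39.3 p [ 0.4934 -0.0753  0.2092] F [8.2 2.4 7.4] M [ 0.49 -2.18 -0.01] op0.199 ff 30.0
   ang 1.105 r 0.1199 Ft 11.2
1.17 t39.6 p [ 0.4919 -0.0755  0.2079] F [8.4 1.2 7.6] M [ 0.5  -2.2  -0.01] op0.199 ff 30.0
   ang 1.122 r 0.1198 Ft 11.4
1.19 t40.0 p [ 0.4918 -0.0755  0.2076] F [ 9.2  3.3 12.3] M [ 0.59 -2.53 -0.  ] op0.193 ff 30.0
   ang 1.124 r 0.1197 Ft 15.3
1.21 t40.3 p [ 0.4916 -0.0755  0.2074] F [11.8  2.6 15.9] M [ 0.65 -2.79  0.04] op0.197 ff 30.0
   ang 1.127 r 0.1196 Ft 19.7
1.23 t40.7 p [ 0.4914 -0.0756  0.2073] F [12.8  3.4 19.9] M [ 0.75 -3.09 -0.  ] op0.200 ff 30.0
   ang 1.129 r 0.1196 Ft 23.4
1.25 t41.0 p [ 0.4913 -0.0756  0.2071] F [13.   3.9 24.4] M [ 0.82 -3.28  0.03] op0.196 ff 30.0
   ang 1.130 r 0.1196 Ft 26.8
```

The stop is firmly felt: the angle stalls at about 1.13 and the force is rising past the spring. One last look before handing in.

Run:
```python
from h import *
ctrl.wait(.5); st()
g=save('scene','scene7')
cv2.imwrite('pics/c7.png',np.clip(cv2.resize(g['color'][120:320,100:440,::-1],None,fx=2.3,fy=2.3)*1.5,0,255).astype(np.uint8))
```

```text
t41.5 p [ 0.4913 -0.0755  0.2071] F [13.7  3.2 25.1] M [ 0.88 -3.25  0.  ] op0.198 ff 30.0
```

View pics/c7.png

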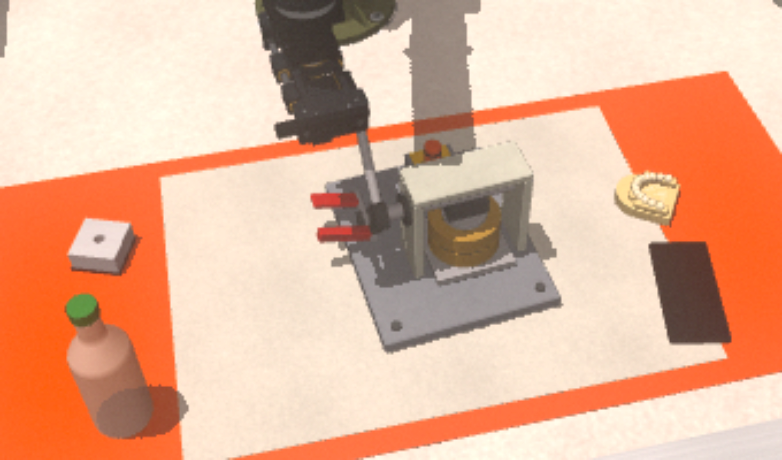

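The final view shows the pin head on the clevis at crop (432,148), the catch flat outward at (340,200)–(345,235), and the lever pulled to the front in the gripper at (350,120). The cast, bottle and phone are where they were.

```bash
python3 -c "
from h import *
print(workorder.close_job())"
```

```text
the job is handed in; nothing more can be done
None
```

The pin is fully home and released, the catch is flipped well over outward, and the lever is held at its stop; the job was handed in at about 42 s, with the cast, bottle and phone undisturbed.

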